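# Find the push-button switch with the tired spring

### The arm

A 6-joint arm with a two-finger parallel gripper is mounted at the origin on the work surface. World frame = base frame: x ahead of the robot, y to its left, z up, the work surface at z = 0. Lengths are in mm, angles in rad, forces in N, time in s.
With the tool pointing down it reaches from about 350 to 725 mm from the base axis. Payload 4.3 kg.
Tool frame: the origin (TCP) lies at the very end of the fingers, on their centre line; the grasp point (between the pads) lies 19 mm behind it; z points along the fingers, y is the direction in which the jaws open and shut (so a half turn about z gives the same grasp; the last joint's range is limited). The gripper opens to 85 mm and grips with 20 to 120 N. Pads are 22 mm wide; open, the fingers measure 114 mm over their backs; the gripper's body (76 mm by 85 mm) begins 54 mm behind the grasp point. The pads swing forward as they close: fully open they stand 13 mm farther back than shut.
Start: joints at [-1.237, 0.377, 0.081, 1.274, 0, 1.46], TCP at [246.906, -519.331, 231.329] pointing down, gripper open.
Joint ranges: [-2.72, 2.72], [-0.84, 1.66], [-1.02, 1.22], [-1.77, 2.12], [-1.37, 1.28], [-3.14, 3.14]. Speed limits (rad/s): [2.57, 2.57, 3.14, 3.14, 3.14, 3.14].

### API

Orientations are given as a rotation vector (axis times angle).
In Python, from cell import sensors, optics, hand_in, models gives the robot as it stands. The module is installed in compiled form; this text tells all that it offers.
- The arm moves only by the tool drive_tool, never from a script. Its argument "deltas" is a list of rows, each a list of 2 entries, a list of its own where there are three numbers: the shift along the tool's x, y, z in mm, then the turn about the tool's z in rad. A call has 1 to 8 rows; each row shifts and turns the commanded pose from where the row before left it, along the tool's axes as they then stand; what a row does not reach is not made up. A row lasts 1/12 s, in which the tool goes at most 41.7 mm and 7.16 degrees, less where a joint would pass 70% of its speed; a pose out of reach is approached as far as the arm can. A call is refused whole if a number of a shift passes 41.7 or a number of a turn 0.125, either way. A call with a gripper value outside its range is refused whole. "fingers" is the finger opening in mm, from 0 to 85.4, set as the call begins (left out, the last holds). The fingers move at their own pace and stop on an object; "grip_force" is the grip in N (left out, the last holds). Time passes only in rows, so rows that do not move let the fingers close. It gives the time, the measured TCP pose, the force and the opening at its end, in the units of the state.
- sensors.observe(): the state, without advancing time (a new reading comes with each control period).
- optics.snapshot(name): name is "scene" or "top"; returns a dict with "color" (420x560x3 uint8, red, green, blue), "fx", "fy", "cx", "cy" (pixels), "R" (3x3) and "t" (3): a world point X has camera coordinates R X + t. Camera axes: x right, y down, z forward; pixel columns grow to the right and rows downward; lengths in mm; the calibration is good to about 2 mm. A picture is of the moment at which its call begins. There is no depth.
- hand_in(): hands the job in, once; it reports no verdict.
Trained networks look in a picture, given as the dict that the camera call returned (one of the last four; its "shot" number tells which), for a name from the list of things; names that differ only in an ending like _2 or _b are one class to them, and where a whole thing is asked for, a point or a joint stands for the part that bears it (a point fixed in the world has none). Each returns a list of dicts, best first, with "p" (0 to 1); they miss things now and then, are a little off and sometimes report something else, mostly with a low value. They report only what shows in the picture. A call takes as long as a camera call. They do not tell look-alikes from the thing itself.
- models.spot_in(picture, target): "xyz" ([x, y, z] in mm, in world coordinates, good to about 4 mm: the middle of the surface that is visible of it).
- models.cut_out(picture, target): "pixels" (420x560 bool, what is visible of it).
- models.tip_of(picture, target): "xyz" ([x, y, z] in mm, in world coordinates, good to about 4 mm: a listed point, or the origin of a listed thing).
The state is a dict: "time": time; "q": joint angles; "joint_vel": joint speeds; "joint_torque": joint torques, N m; "tcp_pos": TCP position; "tcp_rot": TCP orientation; "ft_force": force on the tool from outside, world axes, zero at the start; "moment": the same for the moment, N m; "grip_width": finger opening in mm.
Only numpy, scipy, OpenCV 4.12 (cv2) and the standard library are available. Lean on these libraries where they do the work, as an engineer would, in place of code of your own. Each camera call takes 0.05 s, during which the arm holds its last target. There are 200 camera calls.

### The job

Three spare push-button switches for the mixer's control box stand in the white test board, and one of them has a tired spring. Press each cap until it clicks, one after the other from the robot's left to its right, never pushing on a cap with more than 15 N; then lift out the one that clicked with clearly the least force and set it down gently, upright, in the metal reject tray. Leave the two sound switches in their recesses and everything else where it is.

Things in the scene. Friction and masses are not known exactly. Their poses are not given: they have to be found in the camera images.
- board: fixed white plastic test board, 80 (x) x 320 (y) mm, 12 mm thick, with three square recesses 42 mm wide, 5 mm deep, in a row at y = +100, 0 and -100 mm (floor 7 mm above the underside). Origin at the centre of the underside, on the table; +y end is the robot's left
- tray: fixed empty aluminium reject tray, outside 120 (x) x 140 (y) x 22 mm high, walls 4 mm, floor 4 mm thick. Origin at the centre of its underside
- recess_left (a point): centre of the floor of the board's left recess (as the robot sees it), 7 mm above the table, axes as the board's; fixed. A loose push-button switch stands there at the start, square, centred within 1 mm: grey block 40 x 40 mm, 34 mm high, 5 mm of it sunk in the recess, steel bezel (36 mm dia.) up to 39 mm, black cap on top; 200 g. The three look the same
- cap_left (a point): centre of the flat top of the left switch's cap (28 mm dia.) as it is at the start, 52 mm above its recess point; the point stays with the board. The cap is sprung and returns by itself; travel 7 mm to a hard stop. It counts as clicked from 4 mm down, held there 0.1 s
- recess_middle (a point): centre of the floor of the board's middle recess (as the robot sees it), 7 mm above the table, axes as the board's; fixed. A loose push-button switch stands there at the start, square, centred within 1 mm: grey block 40 x 40 mm, 34 mm high, 5 mm of it sunk in the recess, steel bezel (36 mm dia.) up to 39 mm, black cap on top; 200 g. The three look the same
- cap_middle (a point): same for the middle switch. As a cap goes down the resistance climbs from about 3/8 of the peak at first touch to the peak at 2 mm down, falls away (the click) to about 0.6 of the peak at 5 mm down, and is back at the peak by 6.5 mm
- recess_right (a point): centre of the floor of the board's right recess (as the robot sees it), 7 mm above the table, axes as the board's; fixed. A loose push-button switch stands there at the start, square, centred within 1 mm: grey block 40 x 40 mm, 34 mm high, 5 mm of it sunk in the recess, steel bezel (36 mm dia.) up to 39 mm, black cap on top; 200 g. The three look the same
- cap_right (a point): same for the right switch. The peak is about 8 N in a sound switch and about 4 N in the one with the tired spring; which recess holds that one changes each time and can only be felt
- nut_1: steel ring nut lying on the board between two switches, 28 mm dia., 7 mm high; bystander, leave alone. Origin at its underside
- nut_2: steel ring nut lying on the board between two switches, 28 mm dia., 7 mm high; bystander, leave alone. Origin at its underside
- screwdriver: screwdriver lying on the bench; bystander, leave alone
- beaker: steel beaker, 70 mm dia., 85 mm high; bystander, leave alone. Origin at its underside
- bottle: white plastic bottle, 56 mm dia., 120 mm high; bystander, leave alone. Origin at its underside
- foot: black rubber machine foot, 52 mm dia., 45 mm high; bystander, leave alone. Origin at its underside
- stirbar_case: clear plastic case, 90 x 60 x 25 mm; bystander, leave alone. Origin at its underside
Things that resemble listed ones, but are neither listed nor needed, are in the scene too. Of the things that look like the tray, take the one that is nearest to the robot's base at the start.

How it is judged:
By the outcome, as a careful person would: the job done as asked, in the order asked, and still so for the second after the job is handed in, with the robot touching nothing.
It also fails if it takes over 72 s, if anything falls off the work surface, if the arm or the gripper's body presses on something with over 40 N, if the wrist force passes 120 N, or if a joint passes its speed limit or range.

## Working session

There is one attempt and no reset: what is moved stays moved. The work goes in short steps, Python scripts to look and compute and a tool call to move; the robot and the scene stay as the last step left them, time stands still between calls to the robot, and variables do not carry over. Pictures are saved under pics/ and viewed, about 8 in all and at most 12, crops included, and the job is handed in when it is done.

Besides the shell and the picture viewer there is one more tool, called after "Emit:" in YAML: its name, and indented under it one key for each argument. drive_tool: Moves the arm, as the interface text tells. Its arguments: {"type":"object","properties":{"deltas":{"type":"array","items":{"type":"array"}},"fingers":{"type":"number"},"grip_force":{"type":"number"}},"required":["deltas"]}

```bash
mkdir -p pics; cat > h.py <<'E'
import numpy as np, cv2
from cell import sensors, optics, models
def save(p,n,crop=None,s=1):
    im=p["color"][:,:,::-1]
    if crop: a,b,c,d=crop; im=im[b:d,a:c]
    cv2.imwrite("pics/"+n,cv2.resize(im,None,fx=s,fy=s,interpolation=cv2.INTER_CUBIC))
def ray(p,u,v,z):
    d=p["R"].T@np.array([(u-p["cx"])/p["fx"],(v-p["cy"])/p["fy"],1]); c=-p["R"].T@p["t"]
    return c+d*(z-c[2])/d[2]
def proj(p,X):
    c=p["R"]@np.array(X)+p["t"]; return p["fx"]*c[0]/c[2]+p["cx"],p["fy"]*c[1]/c[2]+p["cy"]
E
python3 - <<'E'
from h import *
a=optics.snapshot("top"); b=optics.snapshot("scene")
save(a,"top1.png",s=1.4); save(b,"scene1.png",s=1.4)
for p in (a,b):
    print("cam",np.round(-p["R"].T@p["t"]))
    for n in ["board","tray","recess_left","cap_left","cap_middle","cap_right","nut_1","screwdriver","beaker","bottle","foot","stirbar_case"]:
        print(n,[(np.round(d["xyz"]).tolist(),round(d["p"],2)) for d in models.tip_of(p,n)])
print(sensors.observe())
E
```

```text
cam [ 484.  -13. 1102.]
board [([612.0, 55.0, 5.0], 0.97)]
tray [([818.0, 79.0, 3.0], 0.73), ([438.0, 130.0, -1.0], 0.55), ([490.0, -416.0, -5.0], 0.3)]
recess_left [([594.0, 154.0, 9.0], 0.95), ([631.0, -43.0, 61.0], 0.37)]
cap_left [([596.0, 150.0, 58.0], 0.64)]
cap_middle [([619.0, 52.0, 61.0], 0.78)]
cap_right [([631.0, -41.0, 59.0], 0.91)]
nut_1 [([610.0, -400.0, 1.0], 0.62), ([639.0, 5.0, 12.0], 0.6), ([621.0, 104.0, 13.0], 0.46)]
screwdriver [([450.0, 362.0, -1.0], 0.59)]
beaker [([628.0, 369.0, 1.0], 0.81)]
bottle [([612.0, -399.0, 2.0], 0.78)]
foot [([488.0, -418.0, -2.0], 0.65)]
stirbar_case [([445.0, -313.0, -2.0], 0.97)]
cam [1299. -345.  736.]
board [([613.0, 52.0, -1.0], 0.87), ([455.0, 369.0, -4.0], 0.56)]
tray [([820.0, 79.0, 1.0], 0.89), ([613.0, 48.0, 10.0], 0.62), ([439.0, 135.0, -0.0], 0.58)]
recess_left [([441.0, -316.0, -3.0], 0.36), ([455.0, 365.0, -2.0], 0.3)]
cap_left [([595.0, 156.0, 59.0], 0.87), ([494.0, -414.0, 4.0], 0.59)]
cap_middle [([611.0, 56.0, 62.0], 0.77)]
cap_right [([631.0, -41.0, 56.0], 0.84)]
nut_1 [([642.0, 5.0, 11.0], 0.61), ([624.0, 108.0, 
[... 235 characters left out ...]
], 0.86), ([631.0, -44.0, 5.0], 0.17)]
{'time': 1.3, 'q': array([-1.23729042e+00,  3.77352071e-01,  8.10082433e-02,  1.27441153e+00,
        3.78141109e-05,  1.46049097e+00]), 'joint_vel': array([-0.00136957,  0.00063473,  0.00272446,  0.00131958,  0.00065684,
        0.00026761]), 'joint_torque': array([ 1.95064567e-03, -4.63519013e+01,  2.70151895e+01,  5.30605739e-04,
        1.35318530e-05, -1.03650277e-05]), 'tcp_pos': array([ 246.92107946, -519.32202065,  231.30280436]), 'tcp_rot': array([3.06452460e+00, 6.91421714e-01, 6.61951081e-05]), 'ft_force': array([-0.41613129, -0.85895949,  0.12784631]), 'moment': array([-0.01792242, -0.04590407,  0.05588927]), 'grip_width': 85.52656407307038}
```

View top.

View pics/top1.png

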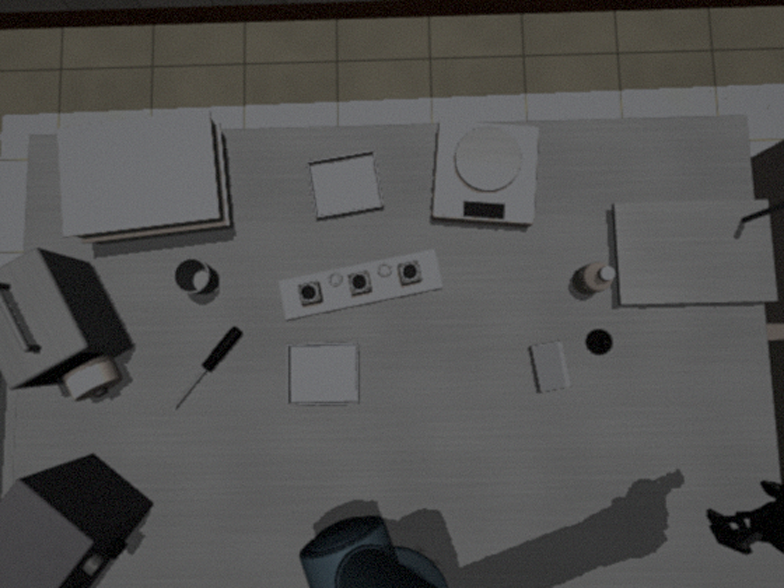

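View pics/scene1.png

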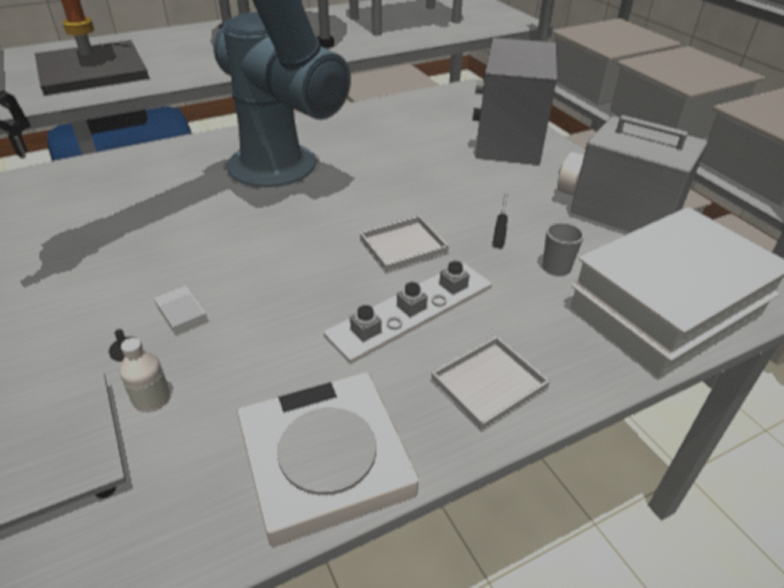

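The left-to-right row of caps is at about (310,292), (359,282) and (409,271) in top1. Two trays look alike: A at (324,374) in the top view, about x=438 y=130, and B at (345,185), about x=819 y=79. A is nearest the base, so A is meant. I'll refine the positions and check with an overlaid crop.

```bash
python3 - <<'E'
from h import *
p=optics.snapshot("top")
im=p["color"].copy()
def rect(m,z):
    c=max(cv2.findContours(m.astype(np.uint8),0,1)[0],key=cv2.contourArea)
    b=cv2.boxPoints(cv2.minAreaRect(c)); return np.array([ray(p,*q,z)[:2] for q in b]),c
for n,z in (("board",12),("tray",22)):
    for d in models.cut_out(p,n)[:3]:
        w,c=rect(d["pixels"],z); print(n,round(d["p"],2),np.round(w).tolist(),"ctr",np.round(w.mean(0),1))
for n in("cap_left","cap_middle","cap_right"):
    for d in models.spot_in(p,n)[:3]: print(n,round(d["p"],2),np.round(d["xyz"],1))
# black blobs
g=p["color"].max(2); m=np.zeros_like(g); m[175:215,205:315]=(g[175:215,205:315]<22)
N,L,S,C=cv2.connectedComponentsWithStats(m)
print([(S[i].tolist(),np.round(ray(p,*C[i],59)[:2],1)) for i in range(1,N) if S[i][4]>20])
im=np.clip(im*2.2,0,255).astype(np.uint8); q=dict(p); q["color"]=im
save(q,"crop1.png",(190,160,330,300),4.2)
E
```

```text
board 0.93 [[627.0, 220.0], [685.0, -96.0], [602.0, -110.0], [545.0, 203.0]] ctr [614.4  54. ]
tray 0.72 [[867.0, 161.0], [888.0, 21.0], [765.0, 3.0], [744.0, 141.0]] ctr [816.   81.5]
tray 0.58 [[380.0, 199.0], [502.0, 199.0], [499.0, 58.0], [377.0, 60.0]] ctr [439.6 129.2]
tray 0.45 [[483.0, -272.0], [495.0, -337.0], [405.0, -351.0], [393.0, -286.0]] ctr [ 444.  -311.6]
cap_left 0.68 [610.5  47.9  11.8]
cap_middle 0.56 [614.4  50.2  12.9]
[]
```

View pics/crop1.png

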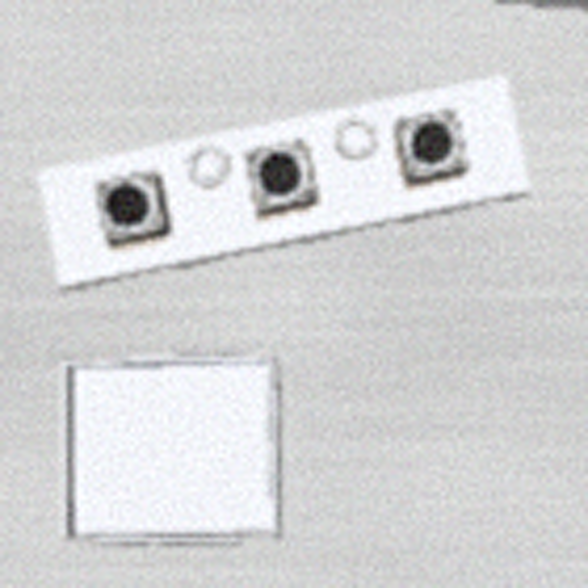

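Tray A is an open, empty rectangle. Its centre is at about (440,129), it measures 122 x 140 mm, and it is square to the world axes, so it fits the description. The caps are at crop pixels (130,205), (280,173) and (431,143), and the nuts at (210,167) and (356,139). Next I turn the tool to the board's axes with the fingers shut and compute the cap positions.

```bash
python3 - <<'E'
from h import *
p=optics.snapshot("top")
for u,v,z in((130,205,59),(280,173,59),(431,143,59),(38,171,12),(508,75,12),(530,190,12),(62,288,12),(210,167,19),(356,139,19),(175,450,4)):
    print(np.round(ray(p,190+(u+.5)/4.2-.5,160+(v+.5)/4.2-.5,z),1))
E
```

```text
[595.5 149.5  59. ]
[613.8  53.4  59. ]
[630.8 -43.5  59. ]
[624.8 218.5  12. ]
[682.2 -97.6  12. ]
[ 604.4 -109.8   12. ]
[546.1 202.5  12. ]
[623.9 102.4  19. ]
[640.3   5.1  19. ]
[437.7 129.4   4. ]
```

Emit:
drive_tool:
  deltas:
    - [[0, 0, 0], -0.12]
    - [[0, 0, 0], -0.12]
    - [[0, 0, 0], -0.12]
    - [[0, 0, 0], -0.12]
    - [[0, 0, 0], -0.12]
    - [[0, 0, 0], -0.12]
    - [[0, 0, 0], -0.12]
    - [[0, 0, 0], -0.12]
  fingers: 0
  grip_force: 30

```text
time: 2.32
tcp_pos: [246.9, -519.3, 231.3]
tcp_rot: [2.393, 2.035, -0.0]
ft_force: [0.2, 0.2, 0.0]
grip_width: 0.0
```

Emit:
drive_tool:
  deltas:
    - [[0, 0, 0], -0.12]
    - [[0, 0, 0], -0.12]
    - [[0, 0, 0], -0.11]
    - [[0, 0, 0], 0]

```text
time: 2.65
tcp_pos: [246.9, -519.3, 231.3]
tcp_rot: [2.007, 2.417, -0.0]
ft_force: [0.2, -0.6, 0.4]
grip_width: 0.1
```

Emit:
drive_tool:
  deltas:
    - [[15, 12, 0], 0]
    - [[29.7, 23.3, 3], 0]
    - [[29.7, 23.3, 6], 0]
    - [[29.7, 23.3, 6], 0]
    - [[29.7, 23.3, 6], 0]
    - [[29.7, 23.3, 6], 0]
    - [[29.7, 23.3, 6], 0]
    - [[29.7, 23.3, 6], 0]

```text
time: 3.32
tcp_pos: [379.1, -266.7, 192.3]
tcp_rot: [2.013, 2.411, -0.0]
ft_force: [1.2, -0.5, -0.5]
grip_width: -0.4
```

Emit:
drive_tool:
  deltas:
    - [[29.7, 23.3, 6], 0]
    - [[29.7, 23.3, 6], 0]
    - [[29.7, 23.3, 6], 0]
    - [[29.7, 23.3, 6], 0]
    - [[29.7, 23.3, 6], 0]
    - [[29.7, 23.3, 6], 0]
    - [[29.7, 23.3, 6], 0]
    - [[29.7, 23.3, 6], 0]

```text
time: 3.98
tcp_pos: [519.3, 1.1, 144.2]
tcp_rot: [2.012, 2.411, 0.0]
ft_force: [0.8, -1.0, 0.4]
grip_width: -0.4
```

Emit:
drive_tool:
  deltas:
    - [[29.7, 23.3, 6], 0]
    - [[29.7, 23.3, 6], 0]
    - [[29.7, 23.3, 6], 0]
    - [[30, 23, 6], 0]
    - [[15, 12, 6], 0]
    - [[0, 0, 0], 0]
    - [[0, 0, 0], 0]

```text
time: 4.57
tcp_pos: [597.1, 151.0, 113.5]
tcp_rot: [-2.009, -2.415, 0.002]
ft_force: [0.4, -0.3, -0.4]
grip_width: 0.0
```

Emit:
drive_tool:
  deltas:
    - [[0, -1, 15], 0]
    - [[0, 0, 15], 0]
    - [[0, 0, 13], 0]
    - [[0, 0, 5], 0]
    - [[0, 0, 0], 0]

```text
time: 4.98
tcp_pos: [594.8, 148.6, 65.3]
tcp_rot: [-2.011, -2.411, 0.004]
ft_force: [0.8, 0.4, 0.6]
grip_width: 0.2
```

```bash
python3 - <<'E'
from h import *
p=optics.snapshot("scene"); s=sensors.observe(); print(s["tcp_pos"],s["ft_force"],np.round(proj(p,s["tcp_pos"])))
u,v=map(int,proj(p,(610,100,40))); save(p,"s2.png",(u-60,v-50,u+60,v+50),6)
E
```

```text
[595.62010115 148.89403633  66.27690835] [-0.02968054 -0.37659651  0.51367397] [323. 187.]
```

View pics/s2.png

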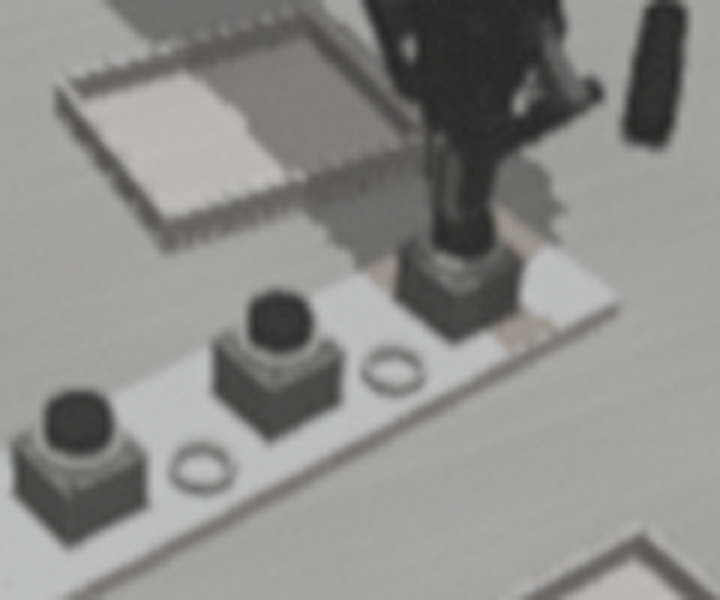

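The crop shows the shut fingers standing over the left cap at (465,235). Tray A is behind it at upper left, with the arm's shadow across it. Commanded z is 66.3 and the cap top should be at 59. I'll press in small steps.

Emit:
drive_tool:
  deltas:
    - [[0, 0, 4], 0]
    - [[0, 0, 2.3], 0]
    - [[0, 0, 1], 0]
    - [[0, 0, 0], 0]
    - [[0, 0, 0], 0]

```text
time: 5.45
tcp_pos: [596.5, 150.1, 59.2]
tcp_rot: [2.009, 2.415, 0.0]
ft_force: [-1.0, -0.3, 1.0]
grip_width: 0.0
```

Emit:
drive_tool:
  deltas:
    - [[0, 0, 1], 0]
    - [[0, 0, 0], 0]

```text
time: 5.62
tcp_pos: [596.6, 150.1, 58.5]
tcp_rot: [2.009, 2.415, 0.001]
ft_force: [-0.8, -1.2, 4.6]
grip_width: -0.2
```

Emit:
drive_tool:
  deltas:
    - [[0, 0, 1], 0]
    - [[0, 0, 0], 0]

```text
time: 5.78
tcp_pos: [596.7, 150.1, 57.8]
tcp_rot: [2.009, 2.415, 0.001]
ft_force: [-1.3, -1.8, 6.5]
grip_width: 0.1
```

Emit:
drive_tool:
  deltas:
    - [[0, 0, 0.5], 0]
    - [[0, 0, 0], 0]

```text
time: 5.95
tcp_pos: [596.6, 150.1, 57.5]
tcp_rot: [2.009, 2.415, 0.001]
ft_force: [-2.5, -0.0, 8.5]
grip_width: 0.0
```

Emit:
drive_tool:
  deltas:
    - [[0, 0, 0.5], 0]
    - [[0, 0, 0], 0]

```text
time: 6.12
tcp_pos: [596.7, 150.1, 57.1]
tcp_rot: [2.009, 2.414, 0.001]
ft_force: [-1.7, -0.5, 7.2]
grip_width: 0.0
```

Emit:
drive_tool:
  deltas:
    - [[0, 0, 1], 0]
    - [[0, 0, 0], 0]

```text
time: 6.28
tcp_pos: [596.6, 150.1, 56.0]
tcp_rot: [2.008, 2.415, 0.001]
ft_force: [-2.3, -0.7, 6.6]
grip_width: -0.2
```

Emit:
drive_tool:
  deltas:
    - [[0, 0, 1], 0]
    - [[0, 0, 0], 0]

```text
time: 6.45
tcp_pos: [596.6, 150.1, 54.7]
tcp_rot: [2.009, 2.415, 0.001]
ft_force: [-0.9, -1.1, 4.4]
grip_width: 0.0
```

Emit:
drive_tool:
  deltas:
    - [[0, 0, 0.7], 0]
    - [[0, 0, 0], 0]
    - [[0, 0, 0], 0]
    - [[0, 0, 0], 0]

```text
time: 6.78
tcp_pos: [596.6, 150.1, 53.5]
tcp_rot: [2.009, 2.415, 0.001]
ft_force: [-1.5, -0.8, 5.6]
grip_width: 0.1
```

Emit:
drive_tool:
  deltas:
    - [[0, 0, -5], 0]
    - [[0, 0, -15], 0]
    - [[-20, -0.7, 0], 0]
    - [[-30, 0, 0], 0]
    - [[-30, 0, 0], 0]
    - [[-18.3, 0, 0], 0]
    - [[0, 0, 0], 0]
    - [[0, 0, 0], 0]

```text
time: 7.45
tcp_pos: [613.4, 52.4, 72.9]
tcp_rot: [-2.011, -2.412, 0.0]
ft_force: [-0.6, 0.9, 0.8]
grip_width: 0.0
```

Emit:
drive_tool:
  deltas:
    - [[0, 0, 7], 0]
    - [[0, 0, 4], 0]
    - [[0, 0, 2], 0]
    - [[0, 0, 0], 0]
    - [[0, 0, 0], 0]

```text
time: 7.87
tcp_pos: [613.1, 54.0, 59.9]
tcp_rot: [-2.007, -2.416, 0.001]
ft_force: [-0.0, 0.0, 0.3]
grip_width: 0.0
```

The left switch is sound: the peak was about 8 N, and it was held at 5.5 mm down. The middle one is next.

Emit:
drive_tool:
  deltas:
    - [[0, 0, 1], 0]
    - [[0, 0, 1], 0]
    - [[0, 0, 0], 0]

```text
time: 8.12
tcp_pos: [613.7, 53.6, 58.5]
tcp_rot: [2.009, 2.415, 0.001]
ft_force: [-0.0, 0.8, 2.4]
grip_width: -0.1
```

Emit:
drive_tool:
  deltas:
    - [[0, 0, 1], 0]
    - [[0, 0, 0], 0]

```text
time: 8.28
tcp_pos: [613.8, 53.5, 57.6]
tcp_rot: [2.009, 2.415, 0.001]
ft_force: [-0.6, 1.2, 3.9]
grip_width: 0.0
```

Emit:
drive_tool:
  deltas:
    - [[0, 0, 0.5], 0]
    - [[0, 0, 0], 0]

```text
time: 8.45
tcp_pos: [613.8, 53.5, 57.1]
tcp_rot: [2.009, 2.415, 0.001]
ft_force: [-1.2, 2.2, 2.8]
grip_width: -0.1
```

Emit:
drive_tool:
  deltas:
    - [[0, 0, 0.5], 0]
    - [[0, 0, 0], 0]

```text
time: 8.62
tcp_pos: [613.8, 53.4, 56.4]
tcp_rot: [2.009, 2.415, 0.001]
ft_force: [-0.0, 1.3, 3.6]
grip_width: -0.1
```

Emit:
drive_tool:
  deltas:
    - [[0, 0, 1], 0]
    - [[0, 0, 0], 0]

```text
time: 8.78
tcp_pos: [613.7, 53.3, 55.1]
tcp_rot: [2.009, 2.415, 0.0]
ft_force: [-0.4, 1.1, 2.1]
grip_width: -0.1
```

Emit:
drive_tool:
  deltas:
    - [[0, 0, 1], 0]
    - [[0, 0, 0], 0]

```text
time: 8.95
tcp_pos: [613.6, 53.0, 53.9]
tcp_rot: [2.009, 2.415, -0.001]
ft_force: [-0.4, 2.0, 1.5]
grip_width: -0.3
```

The middle switch is the tired one, with a peak of about 4 N. I'll hold it briefly, then press the right one.

Emit:
drive_tool:
  deltas:
    - [[0, 0, 0.4], 0]
    - [[0, 0, 0], 0]
    - [[0, 0, 0], 0]
    - [[0, 0, 0], 0]

```text
time: 9.28
tcp_pos: [613.6, 53.0, 53.9]
tcp_rot: [2.009, 2.415, -0.0]
ft_force: [0.5, 1.5, 2.0]
grip_width: -0.1
```

Emit:
drive_tool:
  deltas:
    - [[0, 0, -5], 0]
    - [[0, 0, -15], 0]
    - [[-20, -0.6, 0], 0]
    - [[-30, 0, 0], 0]
    - [[-30, 0, 0], 0]
    - [[-18.8, 0, 0], 0]
    - [[0, 0, 0], 0]
    - [[0, 0, 0], 0]

```text
time: 9.95
tcp_pos: [630.6, -45.2, 73.7]
tcp_rot: [-2.011, -2.412, 0.001]
ft_force: [0.2, 0.7, 0.1]
grip_width: 0.6
```

Emit:
drive_tool:
  deltas:
    - [[0, 0, 7], 0]
    - [[0, 0, 4], 0]
    - [[0, 0, 2], 0]
    - [[0, 0, 0], 0]
    - [[0, 0, 0], 0]

```text
time: 10.37
tcp_pos: [630.4, -43.2, 60.5]
tcp_rot: [-2.007, -2.416, 0.001]
ft_force: [-0.4, -0.1, -0.1]
grip_width: -0.2
```

Emit:
drive_tool:
  deltas:
    - [[0, 0, 1], 0]
    - [[0, 0, 1], 0]
    - [[0, 0, 0], 0]

```text
time: 10.62
tcp_pos: [631.2, -43.8, 59.2]
tcp_rot: [2.009, 2.415, 0.001]
ft_force: [-0.4, 1.3, 1.2]
grip_width: -0.0
```

Emit:
drive_tool:
  deltas:
    - [[0, 0, 1], 0]
    - [[0, 0, 0], 0]

```text
time: 10.78
tcp_pos: [631.3, -43.9, 58.5]
tcp_rot: [2.009, 2.415, 0.001]
ft_force: [-1.0, 1.8, 4.2]
grip_width: 0.2
```

Emit:
drive_tool:
  deltas:
    - [[0, 0, 0.5], 0]
    - [[0, 0, 0], 0]

```text
time: 10.95
tcp_pos: [631.3, -43.9, 58.1]
tcp_rot: [2.009, 2.415, 0.001]
ft_force: [-0.6, 1.5, 7.1]
grip_width: -0.0
```

Emit:
drive_tool:
  deltas:
    - [[0, 0, 0.5], 0]
    - [[0, 0, 0], 0]

```text
time: 11.12
tcp_pos: [631.2, -43.9, 57.7]
tcp_rot: [2.009, 2.415, 0.001]
ft_force: [-2.0, 0.3, 7.1]
grip_width: -0.3
```

Emit:
drive_tool:
  deltas:
    - [[0, 0, 0.5], 0]
    - [[0, 0, 0], 0]

```text
time: 11.28
tcp_pos: [631.3, -43.9, 57.4]
tcp_rot: [2.009, 2.415, 0.001]
ft_force: [-2.0, 1.2, 7.5]
grip_width: 0.1
```

Emit:
drive_tool:
  deltas:
    - [[0, 0, 1], 0]
    - [[0, 0, 0], 0]

```text
time: 11.45
tcp_pos: [631.3, -43.9, 56.4]
tcp_rot: [2.009, 2.415, 0.001]
ft_force: [-2.6, 1.7, 7.7]
grip_width: -0.1
```

Emit:
drive_tool:
  deltas:
    - [[0, 0, 1], 0]
    - [[0, 0, 0], 0]

```text
time: 11.62
tcp_pos: [631.2, -43.9, 55.2]
tcp_rot: [2.009, 2.415, 0.001]
ft_force: [-1.0, 1.7, 5.2]
grip_width: 0.1
```

Emit:
drive_tool:
  deltas:
    - [[0, 0, 0.5], 0]
    - [[0, 0, 0], 0]
    - [[0, 0, 0], 0]

```text
time: 11.87
tcp_pos: [631.2, -43.9, 54.3]
tcp_rot: [2.009, 2.415, 0.001]
ft_force: [0.0, 1.3, 4.2]
grip_width: -0.1
```

Emit:
drive_tool:
  deltas:
    - [[0, 0, 0.6], 0]
    - [[0, 0, 0], 0]
    - [[0, 0, 0], 0]
    - [[0, 0, 0], 0]

```text
time: 12.2
tcp_pos: [631.2, -44.0, 53.5]
tcp_rot: [2.009, 2.415, 0.001]
ft_force: [-0.5, 1.2, 5.3]
grip_width: -0.3
```

Emit:
drive_tool:
  deltas:
    - [[0, 0, -5], 0]
    - [[0, 0, -15], 0]
    - [[0, 0, -20], 0]
    - [[20, 0.6, -10], 0]
    - [[30, 0, 0], 0]
    - [[30, 0, 0], 0]
    - [[18.8, 0, 0], 0]
    - [[0, 0, 0], 0]

```text
time: 12.87
tcp_pos: [612.0, 56.6, 102.8]
tcp_rot: [-2.003, -2.418, 0.001]
ft_force: [0.1, -0.4, 0.4]
grip_width: 0.1
```

Emit:
drive_tool:
  deltas:
    - [[0, 0, 0], 0]
    - [[0, 0, 0], 0]
    - [[0, 0, 0], 0]
    - [[0, 0, 0], 0]
    - [[0, 0, 0], 0]
  fingers: 64

```text
time: 13.28
tcp_pos: [613.7, 52.2, 103.1]
tcp_rot: [2.011, 2.414, -0.0]
ft_force: [0.6, -0.5, 0.7]
grip_width: 60.6
```

```bash
python3 - <<'E'
from h import *
p=optics.snapshot("scene"); s=sensors.observe(); print(s["tcp_pos"],s["tcp_rot"],s["grip_width"])
print([(np.round(d["xyz"],1),round(d["p"],2)) for n in("cap_middle","recess_middle") for d in models.tip_of(p,n)])
u,v=map(int,proj(p,(614,54,60))); save(p,"s3.png",(u-50,v-50,u+50,v+40),6)
E
```

```text
[613.68547143  52.36054587 103.20682514] [ 2.01059128e+00  2.41378065e+00 -3.34631240e-04] 64.04519059737439
[(array([611.2,  53.2,  63.6]), 0.66), (array([ 607.2, -393.7,    1. ]), 0.65)]
```

View pics/s3.png

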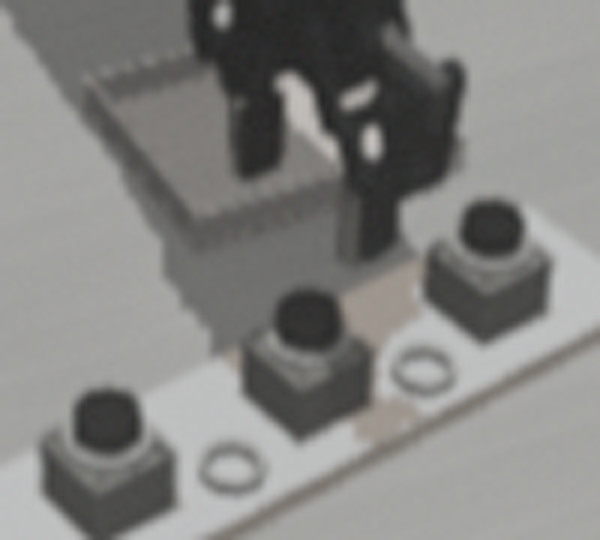

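The fingers are open at 64 mm and straddle the middle cap (310,315) along the board's x. The nuts at (425,370) and (232,468) are clear of both fingers. Descending to grasp.

Emit:
drive_tool:
  deltas:
    - [[0.5, 0, 8], 0]
    - [[0, 0, 18], 0]
    - [[0, 0, 18], 0]
    - [[0, 0, 18], 0]
    - [[0, 0, 14], 0]
    - [[0, 0, 7], 0]
    - [[0, 0, 3], 0]
    - [[0, 0, 0], 0]

```text
time: 14.1
tcp_pos: [612.8, 53.8, 16.5]
tcp_rot: [-2.008, -2.414, 0.001]
ft_force: [-0.6, -0.3, 0.3]
grip_width: 64.1
```

Emit:
drive_tool:
  deltas:
    - [[0, 0, 0], 0]
    - [[0, 0, 0], 0]
    - [[0, 0, 0], 0]
    - [[0, 0, 0], 0]
    - [[0, 0, 0], 0]
    - [[0, 0, 0], 0]
  fingers: 30
  grip_force: 30

```text
time: 14.6
tcp_pos: [614.5, 53.7, 18.5]
tcp_rot: [2.008, 2.414, 0.002]
ft_force: [0.5, 0.4, 5.9]
grip_width: 39.3
```

Emit:
drive_tool:
  deltas:
    - [[0, 0, -2], 0]
    - [[0, 0, -3], 0]
    - [[0, 0, -4], 0]
    - [[0, 0, -5], 0]
    - [[0, 0, -10], 0]
    - [[0, 0, -15], 0]
    - [[0, 0, 0], 0]
    - [[0, 0, 0], 0]

```text
time: 15.27
tcp_pos: [614.7, 53.7, 57.6]
tcp_rot: [2.008, 2.413, 0.003]
ft_force: [-0.8, 0.1, -2.4]
grip_width: 39.1
```

```bash
python3 - <<'E'
from h import *
p=optics.snapshot("scene"); s=sensors.observe(); print(s["tcp_pos"],s["ft_force"],s["grip_width"])
u,v=map(int,proj(p,(614,54,60))); save(p,"s4.png",(u-60,v-60,u+60,v+40),6)
E
```

```text
[613.82486925  53.69242745  56.65846432] [-0.27126403  0.25049478 -2.32565265] 39.053858606979205
```

View pics/s4.png

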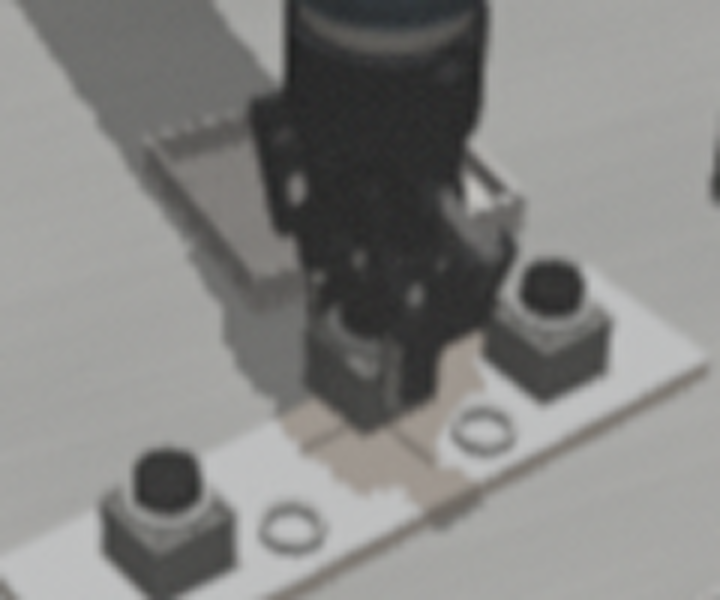

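The middle switch is out and held upright at (360,370). The empty recess shows below it, and the nuts and the other two switches have not moved. I'll carry it over tray A.

Emit:
drive_tool:
  deltas:
    - [[0, 0, -12], 0]
    - [[0, 0, -15], 0]
    - [[5, -8, -8], 0]
    - [[10, -15, 0], 0]
    - [[12, -18, 0], 0]
    - [[12, -18, 0], 0]
    - [[12, -18, 0], 0]
    - [[12, -18, 0], 0]

```text
time: 15.98
tcp_pos: [506.3, 98.8, 90.6]
tcp_rot: [-2.009, -2.414, 0.001]
ft_force: [1.8, 0.3, -2.0]
grip_width: 39.3
```

Emit:
drive_tool:
  deltas:
    - [[12, -18, 0], 0]
    - [[12, -18, 0], 0]
    - [[10, -16, 0], 0]
    - [[6, -8, 0], 0]
    - [[3, -4, 0], 0]
    - [[0, 0, 0], 0.1]
    - [[0, 0, 0], 0.09]
    - [[0, 0, 0], 0]

```text
time: 16.65
tcp_pos: [438.5, 129.0, 91.3]
tcp_rot: [2.23, 2.211, 0.001]
ft_force: [0.5, 0.2, -1.7]
grip_width: 39.6
```

Emit:
drive_tool:
  deltas:
    - [[0, 0, 10], 0]
    - [[0, 0, 14], 0]
    - [[0, 0, 10], 0]
    - [[0, 0, 4], 0]
    - [[0, 0, 0], 0]
    - [[0, 0, 0], 0]

```text
time: 17.15
tcp_pos: [438.1, 128.9, 53.4]
tcp_rot: [2.228, 2.214, -0.0]
ft_force: [0.3, -1.2, -1.8]
grip_width: 39.4
```

```bash
python3 - <<'E'
from h import *
p=optics.snapshot("scene"); s=sensors.observe(); print(s["tcp_pos"],s["tcp_rot"],s["ft_force"],s["grip_width"])
u,v=map(int,proj(p,(440,130,20))); save(p,"s5.png",(u-60,v-60,u+60,v+40),6)
E
```

```text
[438.47279332 129.01172112  53.71223894] [2.22815707e+00 2.21379813e+00 9.47391131e-04] [-0.09835998  0.5061701  -1.89355589] 39.770072100131685
```

View pics/s5.png

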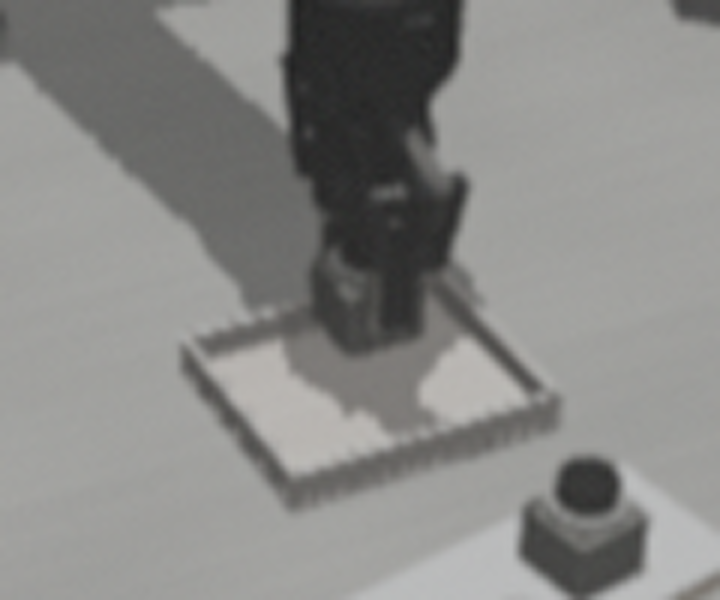

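The switch hangs upright over the tray floor at (365,310), clear of the walls. I'll lower it, taking the last bit in small steps with force checks.

Emit:
drive_tool:
  deltas:
    - [[0, 0, 8], 0]
    - [[0, 0, 10], 0]
    - [[0, 0, 8], 0]
    - [[0, 0, 5], 0]
    - [[0, 0, 3], 0]
    - [[0, 0, 0], 0]

```text
time: 17.7
tcp_pos: [437.2, 128.9, 18.6]
tcp_rot: [-2.229, -2.213, 0.002]
ft_force: [-0.0, 0.6, -2.0]
grip_width: 39.2
```

Emit:
drive_tool:
  deltas:
    - [[0, 0, 1], 0]
    - [[0, 0, 1], 0]
    - [[0, 0, 0], 0]

```text
time: 17.95
tcp_pos: [438.1, 129.1, 17.5]
tcp_rot: [2.229, 2.213, 0.001]
ft_force: [-0.2, -0.6, -1.3]
grip_width: 39.4
```

Emit:
drive_tool:
  deltas:
    - [[0, 0, 0.7], 0]
    - [[0, 0, 0.5], 0]
    - [[0, 0, 0], 0]

```text
time: 18.2
tcp_pos: [437.9, 129.0, 16.1]
tcp_rot: [2.229, 2.214, 0.0]
ft_force: [-0.3, -0.2, -1.9]
grip_width: 39.3
```

Emit:
drive_tool:
  deltas:
    - [[0, 0, 0.5], 0]
    - [[0, 0, 0.5], 0]
    - [[0, 0, 0], 0]

```text
time: 18.45
tcp_pos: [437.9, 129.0, 15.5]
tcp_rot: [2.229, 2.213, 0.0]
ft_force: [-1.4, -0.4, 2.8]
grip_width: 39.3
```

Contact came at the expected height (15.5). Releasing now.

Emit:
drive_tool:
  deltas:
    - [[0, 0, 0], 0]
    - [[0, 0, 0], 0]
    - [[0, 0, 0], 0]
    - [[0, 0, 0], 0]
    - [[0, 0, 0], 0]
  fingers: 56

```text
time: 18.87
tcp_pos: [437.9, 129.0, 15.1]
tcp_rot: [2.229, 2.214, 0.0]
ft_force: [-0.8, 0.0, 0.7]
grip_width: 55.9
```

Emit:
drive_tool:
  deltas:
    - [[0, 0, -5], 0]
    - [[0, 0, -10], 0]
    - [[0, 0, -18], 0]
    - [[0, 0, -25], 0]
    - [[0, 0, -30], 0]
    - [[0, 0, -30], 0]
    - [[0, 0, -20], 0]
    - [[0, 0, 0], 0]

```text
time: 19.53
tcp_pos: [441.1, 129.5, 157.9]
tcp_rot: [2.226, 2.21, 0.011]
ft_force: [0.2, -0.1, -0.3]
grip_width: 55.9
```

```bash
python3 - <<'E'
from h import *
p=optics.snapshot("scene"); s=sensors.observe(); print(s["tcp_pos"],s["ft_force"],s["grip_width"],s["time"])
u,v=map(int,proj(p,(540,80,20))); save(p,"s6.png",(u-100,v-85,u+100,v+65),4)
E
```

```text
[439.99717676 129.37537216 155.69293839] [-0.06203766  0.36286203 -1.11362192] 56.30703200303892 19.5833
```

View pics/s6.png

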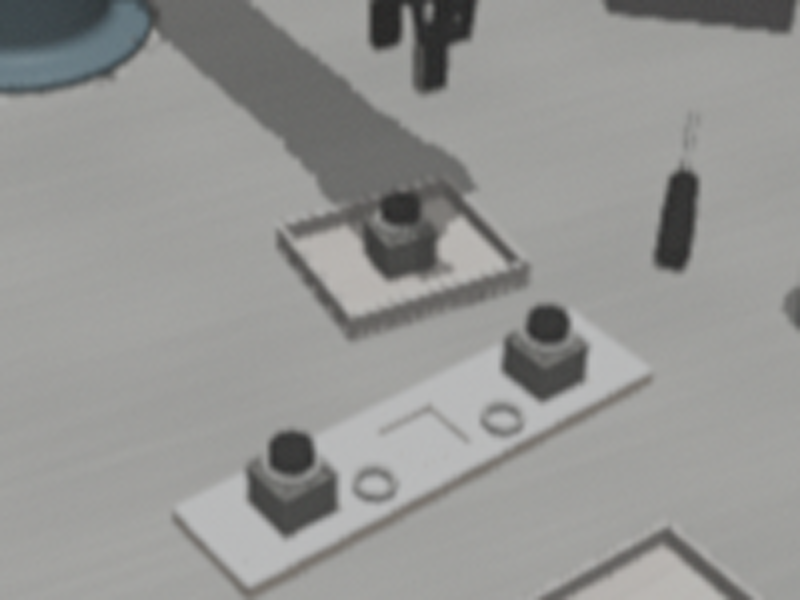

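The switch stands upright in the tray at (400,235). The sound switches are in their recesses, the nuts are in place, and the gripper is clear. Handing in after a short settle.

Emit:
drive_tool:
  deltas:
    - [[0, 0, 0], 0]
    - [[0, 0, 0], 0]
    - [[0, 0, 0], 0]
    - [[0, 0, 0], 0]

```text
time: 19.92
tcp_pos: [436.7, 128.9, 151.8]
tcp_rot: [-2.228, -2.213, 0.004]
ft_force: [-0.3, 0.0, -1.5]
grip_width: 56.4
```

```bash
python3 -c "
from cell import hand_in
print(hand_in())"
```

```text
the job is handed in; nothing more can be done
None
```

The job is done and handed in at about 20 s of the 72 s allowed; `hand_in()` gives no verdict. I pressed the caps left, middle, right, each held about 5 mm down. The highest forces read were about 8.5 N left, 4 N middle and 7.7 N right, so the middle switch has the tired spring. Force was read only at the end of each small step, so brief peaks in between were not seen, but nothing read came near 15 N.

I lifted out the middle switch and set it down in the tray nearest the base, at about (438, 129). It touched down at the expected height with about 5 N of contact.

The last picture shows it upright in the tray, the left and right switches in their recesses, and both nuts in place. The gripper was clear of everything, about 150 mm up. The other bystanders were not all in that view, but the arm never came near them.

The final force reading was −1.5 N along z with nothing gripped. I took that as the arm still settling and did not look into it further.

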